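# Unload the brace brackets into the left-hand and right-hand racks

### The job

Move the four steel brace brackets out of the row of coloured cradles: the two left-hand ones into the black rack and the two right-hand ones (their mirror image) into the plywood rack, one bracket to a bay, lying flat with the bush upwards. Keep the order of the row: of the two brackets that go into a rack, the one that stood nearer the row's white post goes into the bay beside that rack's white strip, the other into the other bay. Leave all four released and lying still.

Things in the scene. Friction and masses are not known exactly. Their poses are not given: they have to be found in the camera images.
- bracket_yellow_mid (a point): Left-hand bracket, 0.15 kg: flat steel L 6 mm thick under an upright round yellow bush, 24 mm wide, by which to grip it; 42 mm high in all. Point: on the bush's axis, 21 mm above the underside; z up. Arm 24 mm wide, from x = -40 to +24 mm; at its +x end the foot turns off to +y, to 34 mm from the axis: with the long arm towards you, to the left. Starts flat in its cradle, turned up to 0.2 rad.
- bracket_blue_mid (a point): Left-hand bracket, 0.15 kg: flat steel L 6 mm thick under an upright round blue bush, 24 mm wide, by which to grip it; 42 mm high in all. Point: on the bush's axis, 21 mm above the underside; z up. Arm 24 mm wide, from x = -40 to +24 mm; at its +x end the foot turns off to +y, to 34 mm from the axis: with the long arm towards you, to the left. Starts flat in its cradle, turned up to 0.2 rad.
- bracket_red_mid (a point): Right-hand bracket, 0.15 kg: flat steel L 6 mm thick under an upright round red bush, 24 mm wide, by which to grip it; 42 mm high in all. Point: on the bush's axis, 21 mm above the underside; z up. Arm 24 mm wide, from x = -40 to +24 mm; at its +x end the foot turns off to -y, to 34 mm from the axis: with the long arm towards you, to the right. Starts flat in its cradle, turned up to 0.2 rad.
- bracket_green_mid (a point): Right-hand bracket, 0.15 kg: flat steel L 6 mm thick under an upright round green bush, 24 mm wide, by which to grip it; 42 mm high in all. Point: on the bush's axis, 21 mm above the underside; z up. Arm 24 mm wide, from x = -40 to +24 mm; at its +x end the foot turns off to -y, to 34 mm from the axis: with the long arm towards you, to the right. Starts flat in its cradle, turned up to 0.2 rad.
- cradle_yellow: Yellow cradle (fixed), where the yellow bracket starts: plate 90 x 86 mm, floor 16 mm above the bench, lips 4 mm higher at -x and +x. Origin: on its underside, under the bush within 5 mm. Four stand in a row along their y axis, 95 mm apart; a white post (40 mm high) beyond the +y one marks the row's head; an amber jar (52 mm high) stands 70 mm beyond the -y one.
- cradle_blue: Blue cradle (fixed), where the blue bracket starts: plate 90 x 86 mm, floor 16 mm above the bench, lips 4 mm higher at -x and +x. Origin: on its underside, under the bush within 5 mm. Four stand in a row along their y axis, 95 mm apart; a white post (40 mm high) beyond the +y one marks the row's head; an amber jar (52 mm high) stands 70 mm beyond the -y one.
- cradle_red: Red cradle (fixed), where the red bracket starts: plate 90 x 86 mm, floor 16 mm above the bench, lips 4 mm higher at -x and +x. Origin: on its underside, under the bush within 5 mm. Four stand in a row along their y axis, 95 mm apart; a white post (40 mm high) beyond the +y one marks the row's head; an amber jar (52 mm high) stands 70 mm beyond the -y one.
- cradle_green: Green cradle (fixed), where the green bracket starts: plate 90 x 86 mm, floor 16 mm above the bench, lips 4 mm higher at -x and +x. Origin: on its underside, under the bush within 5 mm. Four stand in a row along their y axis, 95 mm apart; a white post (40 mm high) beyond the +y one marks the row's head; an amber jar (52 mm high) stands 70 mm beyond the -y one.
- rack_left: Rack for left-hand brackets (fixed): black plastic, floor painted with grey shapes of that bracket. 108 x 204 mm, walls 12 mm high, floor 4 mm above the bench. Origin: centre of underside. Two bays, 100 (x) by 93 mm (y), centred at x = 0, y = +49 and -49 mm; a white strip marks the +y end. A bracket fits with its bush at the bay's centre and its axes along the rack's.
- rack_right: Rack for right-hand brackets (fixed): plywood, floor painted with brown shapes of that bracket. 108 x 204 mm, walls 12 mm high, floor 4 mm above the bench. Origin: centre of underside. Two bays, 100 (x) by 93 mm (y), centred at x = 0, y = +49 and -49 mm; a white strip marks the +y end. A bracket fits with its bush at the bay's centre and its axes along the rack's.
Mind the look-alikes: they are no part of the job. What is shaped like the part that bears bracket_blue_mid but orange, purple or turquoise is not meant.

How it is judged:
By the outcome, as a careful person would: the job done as asked, in the order asked, and still so for the second after the job is handed in, with the robot touching nothing.
It also fails if it takes over 96 s, if anything falls off the work surface, if the arm or the gripper's body presses on something with over 40 N, if the wrist force passes 120 N, or if a joint passes its speed limit or range.

### The arm

A 7-joint arm with a two-finger parallel gripper is mounted at the origin on the work surface. World frame = base frame: x ahead of the robot, y to its left, z up, the work surface at z = 0. Lengths are in m, angles in rad, forces in N, time in s.
With the tool pointing down it reaches from about 0.425 to 0.95 m from the base axis. Payload 4.7 kg.
Tool frame: the origin (TCP) lies between the finger pads; the fingertips stand 25 mm ahead of it and the grasp point (between the pads) lies 6 mm ahead of it; x points along the fingers, z is the direction in which the jaws open and shut, and the axes are right-handed (so a half turn about x gives the same grasp; the last joint's range is limited). The gripper opens to 85 mm and grips with 20 to 120 N. Pads are 22 mm wide; open, the fingers measure 114 mm over their backs; the gripper's body (76 mm by 85 mm) begins 54 mm behind the grasp point. The pads swing forward as they close: fully open they stand 13 mm farther back than shut.
Start: joints at [1.225, 0.469, -0.049, 1.532, 0.024, 1.141, -0.082], TCP at [0.21, -0.641, 0.234] pointing down, gripper open.
Joint ranges: [-2.59, 2.59], [-0.33, 1.99], [-1.39, 1.29], [0.1, 2.45], [-1.04, 4.18], [0.21, 1.99], [-2.66, 2.66]. Speed limits (rad/s): [2.57, 2.57, 3.14, 3.14, 3.14, 3.14, 3.14].

### API

Orientations are given as a 3x3 rotation matrix whose columns are the frame's x, y, z axes.
In Python, from rig import * gives the robot as it stands. Calls block until the motion is done:
- movep(position, orientation): joint-space move of the TCP to a pose.
- move_l(position, attitude=None, feed=0.15, until_force=None): straight line of the TCP; attitude=None keeps the orientation; feed is the mean speed in m/s. With until_force (N) it stops when the force on the tool has changed by that much, and returns True; else False.
- move_joints(angles): joint-space move.
- command_gripper(opening, newtons=None): finger opening in m; newtons is the grip in N (None keeps the last); returns when the fingers have stopped.
- sleep(seconds).
- inverse_kinematics(position, orientation): joint angles nearest the present ones, or None.
- sense(): the state.
- camera(name): name is "scene" or "side" or "wrist"; returns (picture, depth): 420x560x3 uint8, red, green, blue; 420x560 float32, m along the optical axis (not along the pixel's ray), 0 where there is no reading.
- camera_params(name): a dict with "K" (3x3 intrinsics, pixels), "position" and "rotation" of the camera in the world; the wrist camera has in their place "tool_from_camera" (4x4, takes a point from camera to tool coordinates, whose origin is the TCP and whose axes are the tool frame's). Camera axes: x right, y down, z forward; pixel columns grow to the right and rows downward; lengths in m; the calibration is good to about 2 mm. A picture is of the moment at which its call begins: read the wrist's pose just before it. camera_params takes no time and is no camera call.
A pose or a line that the arm cannot do raises Unreachable and nothing moves.
- finish_job(): hands the job in, once; it reports no verdict.
The state is a dict: "time_s": time; "joint_pos": joint angles; "qd": joint speeds; "joint_efforts": joint torques, N m; "position": TCP position; "tcp_rot": TCP orientation; "wrist_force": force on the tool from outside, world axes, zero at the start; "ft_torque": the same for the moment, N m; "finger_gap": finger opening in m.
Only numpy, scipy, OpenCV 4.12 (cv2) and the standard library are available. Lean on these libraries where they do the work, as an engineer would, in place of code of your own. Each camera call takes 0.05 s, during which the arm holds its last target.

## Working session

There is one attempt and no reset: what is moved stays moved. The work goes in short steps, each a Python script; the robot and the scene stay as the last script left them, time stands still between calls to the robot, and variables do not carry over. Pictures are saved under pics/ and viewed, and the job is handed in when it is done.

```bash
mkdir -p pics; ls; python3 - <<'E'
from rig import *
import cv2,numpy as np
np.set_printoptions(precision=4,suppress=True)
s=sense();print(s['time_s'],s['position'],s['tcp_rot'],s['finger_gap'])
for n in ['scene','side','wrist']:
    p,d=camera(n);cv2.imwrite(f'pics/{n}0.png',p[:,:,::-1]);np.savez(f'pics/{n}0.npz',p=p,d=d)
    print(n,camera_params(n))
E
```

```text
pics
0.0 [ 0.2101 -0.6409  0.2333] [[-0.0007  0.9502  0.3116]
 [ 0.0018  0.3116 -0.9502]
 [-1.     -0.0001 -0.0019]] 0.0852897760343547
scene {'K': array([[516.737 ,   0.    , 281.7591],
       [  0.    , 516.737 , 210.9286],
       [  0.    ,   0.    ,   1.    ]]), 'position': array([ 1.3941, -0.0415,  0.6822]), 'rotation': array([[-0.1056,  0.5844, -0.8045],
       [ 0.9944,  0.054 , -0.0912],
       [-0.0099, -0.8096, -0.5868]])}
side {'K': array([[485.1899,   0.    , 266.8249],
       [  0.    , 485.1899, 206.9012],
       [  0.    ,   0.    ,   1.    ]]), 'position': array([0.307 , 0.8159, 0.6319]), 'rotation': array([[-0.9701, -0.1076,  0.2174],
       [-0.2416,  0.5071, -0.8273],
       [-0.0213, -0.8551, -0.518 ]])}
wrist {'K': array([[289.895 ,   0.    , 281.1302],
       [  0.    , 289.895 , 209.8785],
       [  0.    ,   0.    ,   1.    ]]), 'tool_from_camera': array([[-0.001 , -0.3227,  0.9465, -0.1404],
       [-0.0002, -0.9465, -0.3227,  0.0837],
       [ 1.    , -0.0005,  0.0009,  0.0001],
       [ 0.    ,  0.    ,  0.    ,  1.    ]])}
```

View pics/scene0.png

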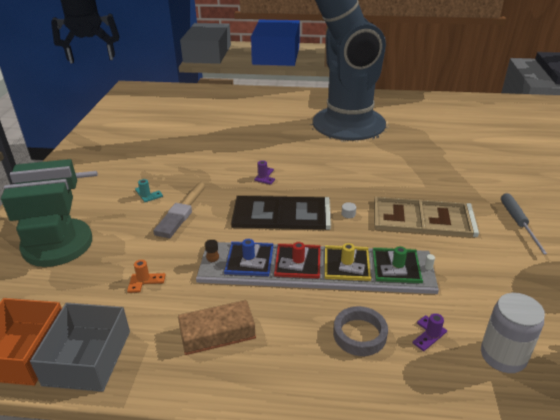

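View pics/side0.png

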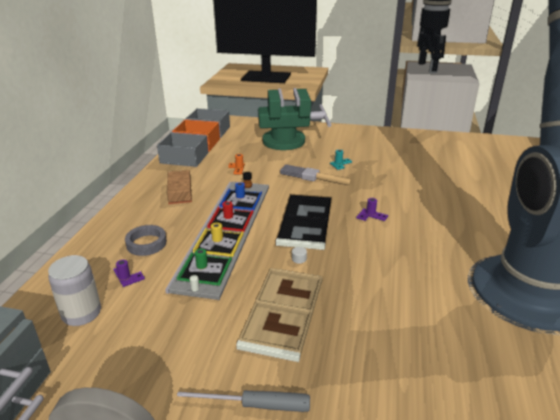

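View pics/wrist0.png

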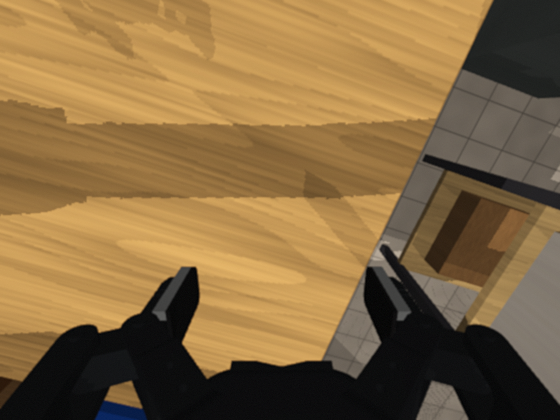

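```bash
python3 - <<'E'
import cv2,numpy as np
p=cv2.imread('pics/scene0.png')
cv2.imwrite('pics/s0a.png',cv2.resize(p[230:300,190:450],None,fx=3,fy=3,interpolation=cv2.INTER_CUBIC))
cv2.imwrite('pics/s0b.png',cv2.resize(p[180:250,220:490],None,fx=2.9,fy=2.9,interpolation=cv2.INTER_CUBIC))
E
```

```text
(no output)
```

View pics/s0a.png

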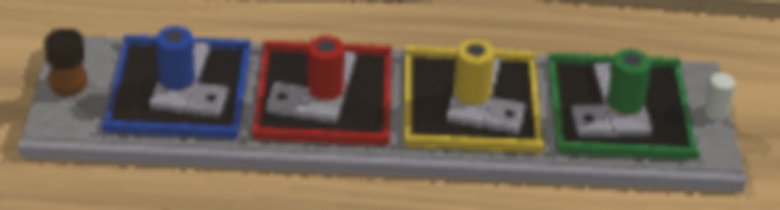

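View pics/s0b.png

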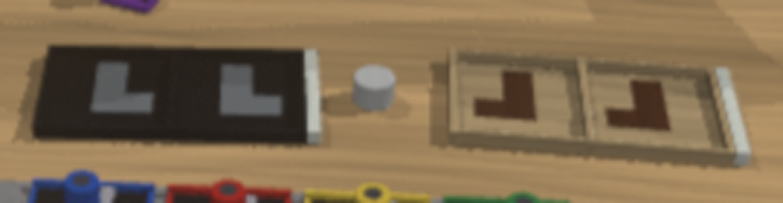

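```bash
cat > h.py <<'E'
from rig import *
import cv2,numpy as np
np.set_printoptions(precision=4,suppress=True)
def ray(n,u,v,z,pose=None):
    P=camera_params(n)
    if n=='wrist':
        p,R=pose; T=P['tool_from_camera']; C=R@T[:3,3]+p; Rc=R@T[:3,:3]
    else: C=P['position'];Rc=P['rotation']
    d=Rc@np.linalg.inv(P['K'])@np.array([u,v,1.]); return C+d*(z-C[2])/d[2]
def proj(n,X,pose=None):
    P=camera_params(n)
    if n=='wrist':
        p,R=pose; T=P['tool_from_camera']; C=R@T[:3,3]+p; Rc=R@T[:3,:3]
    else: C=P['position'];Rc=P['rotation']
    c=Rc.T@(np.asarray(X)-C); q=P['K']@c; return q[:2]/q[2]
def down(a):  # jaw (tool z) at angle a in the world xy plane
    z=np.array([np.cos(a),np.sin(a),0]);x=np.array([0,0,-1.]);return np.stack([x,np.cross(z,x),z],1)
E
python3 - <<'E'
from h import *
for n,(x,y) in dict(b=(176,36),r=(325,45),y=(475,48),g=(631,58)).items(): print(n,ray('scene',190+x/3,230+y/3,.058))
for n,(x,y) in dict(Lpost=(313,52),Ltl=(50,48),Lbl=(36,137),Lbr=(318,140),Rtl=(450,50),Rbl=(452,150),Rbr=(745,163),Rtr=(730,70)).items(): print(n,ray('scene',220+x/2.9,180+y/2.9,.014))
P=camera_params('wrist')
for a in (0,np.pi/2,-np.pi/2,np.pi):
    for p in ([.60,-.05,.30],[.5,0,.33]):
        q=inverse_kinematics(p,down(a));print(a,p,q)
        if q is not None: print([proj('wrist',X,(np.array(p),down(a))) for X in ([.62,.0,.05],[.5,.2,.01],[.5,-.2,.01])])
E
```

```text
b [ 0.6444 -0.1906  0.058 ]
r [ 0.6444 -0.0959  0.058 ]
y [ 0.6385 -0.0022  0.058 ]
g [0.6392 0.094  0.058 ]
Lpost [ 0.4182 -0.0459  0.014 ]
Ltl [ 0.4316 -0.2531  0.014 ]
Lbl [ 0.5461 -0.2431  0.014 ]
Lbr [ 0.5306 -0.0385  0.014 ]
Rtl [0.4056 0.0611 0.014 ]
Rbl [0.5334 0.0575 0.014 ]
Rbr [0.5291 0.2627 0.014 ]
Rtr [0.4134 0.2738 0.014 ]
0 [0.6, -0.05, 0.3] [ 0.531   0.3807 -0.6961  1.5997  0.2535  1.2537 -0.2094]
[array([296.007 , 138.1933]), array([198.7138, -32.9364]), array([220.7888, 259.3408])]
0 [0.5, 0, 0.33] [ 0.6101  0.1765 -0.7871  1.7716  0.1315  1.2474 -0.2112]
[array([362.628, 171.358]), array([280.7158,  21.6308]), array([280.8515, 275.8224])]
1.5707963267948966 [0.6, -0.05, 0.3] [ 0.644   0.4269 -0.8703  1.5937  0.3369  1.279   1.2907]
[array([316.7563, 189.8564]), array([460.8611,  98.6281]), array([172.5909,  98.6645])]
1.5707963267948966 [0.5, 0, 0.33] [ 0.7978  0.2301 -1.0288  1.7643  0.2064  1.2633  1.2884]
[array([280.8306, 245.6095]), array([406.0148, 166.408 ]), array([155.4739, 166.4925])]
-1.5707963267948966 [0.6, -0.05, 0.3] [ 0.3662  0.3381 -0.4637  1.6091  0.158   1.2318 -1.6984]
[array([243.6215, 161.0878]), array([125.4619, 231.6999]), array([373.9699, 231.5659])]
-1.5707963267948966 [0.5, 0, 0.33] [ 0.5113  0.1583 -0.6689  1.776   0.1035  1.2426 -1.7558]
[array([280.7424,  82.2809]), array([155.4739, 166.4925]), array([406.0148, 166.408 ])]
3.141592653589793 [0.6, -0.05, 0.3] [-0.8246  0.555   1.2701  1.6743 -0.5455  1.3253 -2.5987]
[array([266.7581, 210.2921]), array([337.1343, 309.4297]), array([355.8103,  58.4622])]
3.141592653589793 [0.5, 0, 0.33] None
```

```bash
python3 - <<'E'
from h import *
R=down(-np.pi/2)
for i,y in enumerate((-.11,.13)):
    p=[.50,y,.24]
    movep(p,R); s=sense(); print(s['time_s'],s['position'])
    im,d=camera('wrist'); np.savez(f'pics/w{i+1}.npz',p=im,d=d,pos=s['position'],R=s['tcp_rot'])
    cv2.imwrite(f'pics/w{i+1}.png',cv2.resize(im[:,:,::-1],(800,600),interpolation=cv2.INTER_CUBIC))
E
```

```text
2.3167 [ 0.5    -0.1111  0.24  ]
3.3167 [0.5005 0.1281 0.2398]
```

View pics/w1.png

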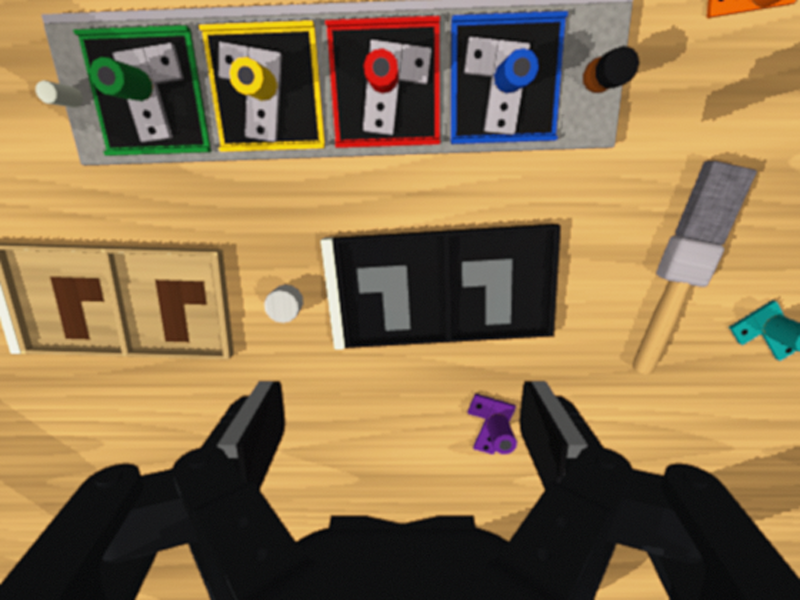

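View pics/w2.png

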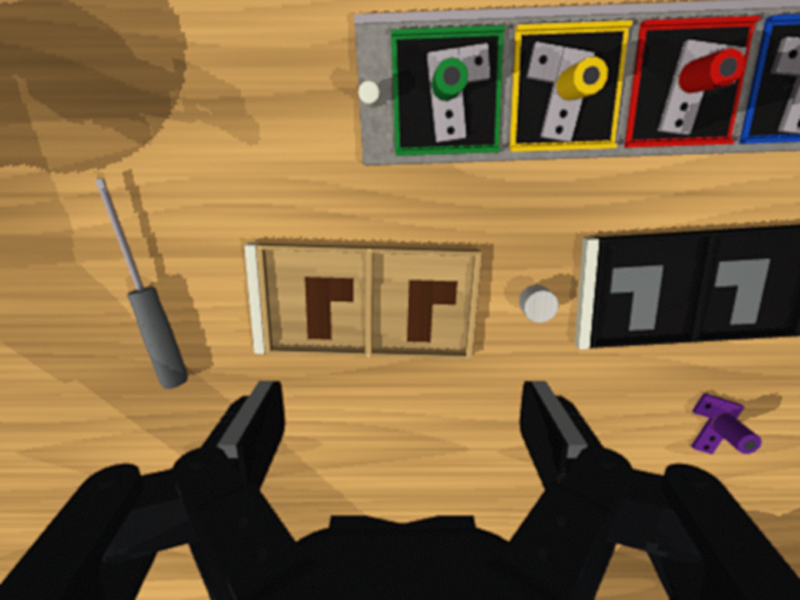

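```bash
python3 - <<'E'
import cv2,numpy as np
def crop(i,x0,y0,w,h,f,name):
    p=np.load(f'pics/w{i}.npz')['p'][:,:,::-1]
    cv2.imwrite(f'pics/{name}.png',cv2.resize(p[y0:y0+h,x0:x0+w],None,fx=f,fy=f,interpolation=cv2.INTER_CUBIC))
crop(1,135,5,265,110,3,'c1row')
crop(1,220,150,180,100,4,'c1rack')
crop(2,165,160,180,95,4,'c2rack')
crop(2,250,10,200,105,4,'c2row')
E
```

```text
(no output)
```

View pics/c1row.png

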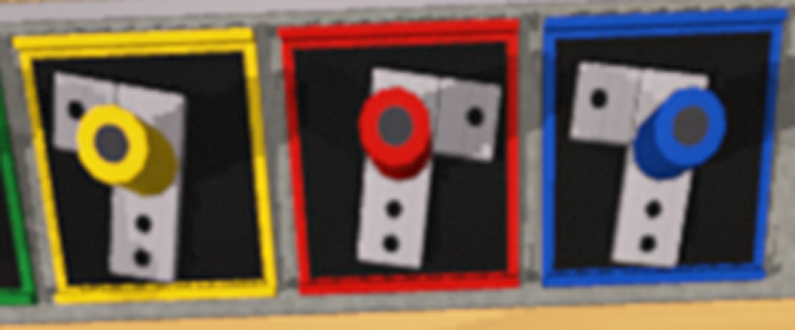

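View pics/c1rack.png

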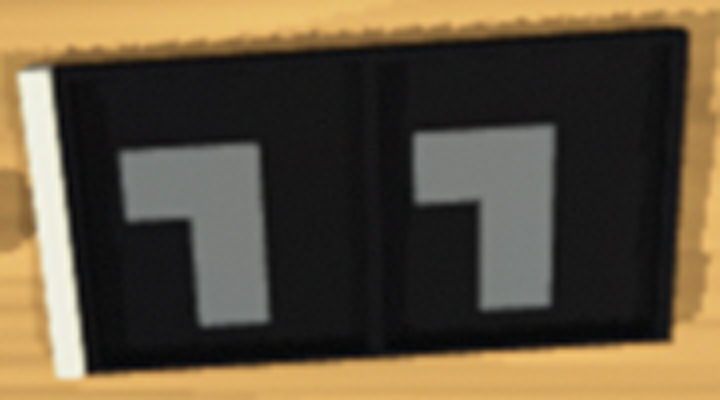

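View pics/c2rack.png

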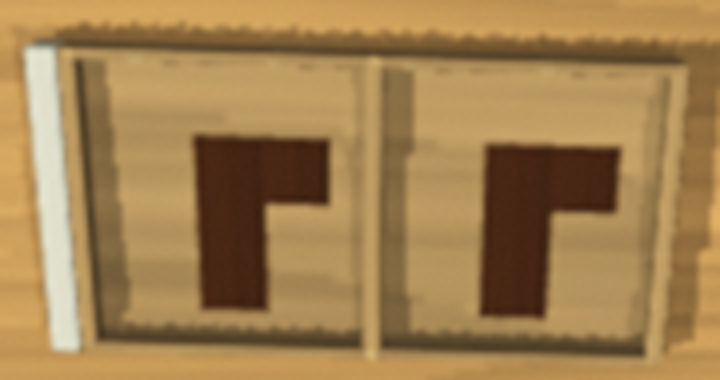

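View pics/c2row.png

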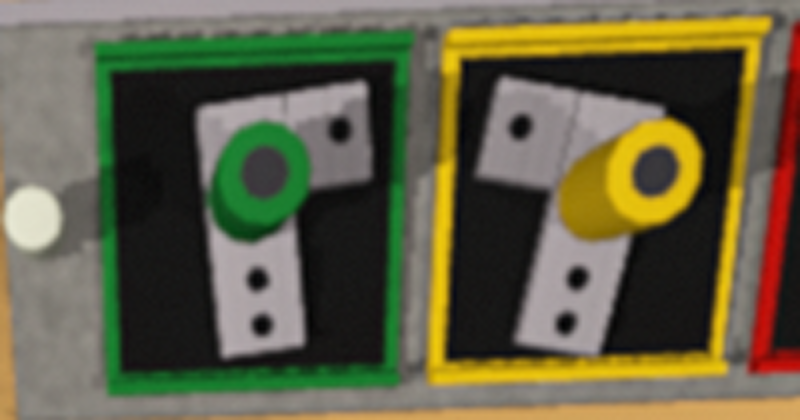

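```bash
cat > fit.py <<'E'
from h import *
from scipy.optimize import least_squares
W={i:(lambda z:(z['pos'],z['R']))(np.load(f'pics/w{i}.npz')) for i in (1,2)}
A={'1row':(1,135,5,3),'1rack':(1,220,150,4),'2rack':(2,165,160,4),'2row':(2,250,10,4)}
def world(c,X,Y,z):
    i,x0,y0,f=A[c]; return ray('wrist',x0+(X+.5)/f-.5,y0+(Y+.5)/f-.5,z,W[i])
def fit(c,pts,z):
    m=np.array([p[0] for p in pts])*1e-3; w=np.array([world(c,*p[1],z)[:2] for p in pts])
    def r(t):
        C,S=np.cos(t[2]),np.sin(t[2]); return ((m@np.array([[C,S],[-S,C]])+t[:2])-w).ravel()
    s=least_squares(r,[*w.mean(0),0]); return s.x,1e3*np.sqrt((s.fun**2).mean()*2)
E
cat > meas.py <<'E'
from fit import *
L=[(24,34),(24,-12),(0,34),(0,12),(-40,12),(-40,-12)]
Rr=[(24,12),(24,-34),(0,-34),(0,-12),(-40,-12),(-40,12)]
z=lambda m,p:list(zip(m,p))
J=[('Y1','1row',[((-40,12),(110,276)),((-40,-12),(176,281)),((24,-12),(185,96)),((24,34),(56,73)),((0,34),(54,148))],.022),
('R1','1row',[((-40,12),(358,262)),((-40,-12),(420,268)),((24,12),(373,69)),((24,-34),(500,86)),((0,-34),(491,160)),((0,-12),(432,153))],.022),
('B1','1row',[((-40,12),(613,262)),((-40,-12),(678,268)),((24,-12),(709,76)),((24,34),(580,63)),((0,34),(572,137)),((0,12),(628,145))],.022),
('G2','2row',[((24,12),(196,104)),((24,-34),(366,81)),((0,-34),(372,180)),((-40,12),(222,358)),((-40,-12),(305,345))],.022),
('Y2','2row',[((24,34),(499,77)),((0,34),(475,178)),((-40,12),(515,345)),((-40,-12),(600,356)),((24,-12),(666,110)),((0,12),(553,190))],.022),
('L+','1rack',z(L,[(118,150),(260,143),(125,222),(190,219),(198,327),(270,324)]),.004),
('L-','1rack',z(L,[(413,131),(556,125),(416,205),(479,201),(480,311),(551,306)]),.004),
('R+','2rack',z(Rr,[(194,136),(329,138),(329,204),(265,203),(268,310),(202,309)]),.004),
('R-','2rack',z(Rr,[(487,146),(621,147),(615,212),(549,211),(546,317),(480,316)]),.004)]
for n,c,p,h in J: print(n,*fit(c,p,h))
for n,c,p in [('Y','1row',(112,143)),('R','1row',(396,125)),('B','1row',(691,125)),('G','2row',(265,172)),('Y','2row',(656,170))]: print('top',n,world(c,*p,.058))
E
python3 meas.py
```

```text
Y1 [ 0.6385 -0.0039 -0.1534] 0.7861364506450826
R1 [ 0.6433 -0.097  -0.1151] 0.22843557439049733
B1 [ 0.6434 -0.194  -0.0911] 0.6555720826568083
G2 [0.6388 0.093  0.1304] 0.31584115214943936
Y2 [ 0.6384 -0.0033 -0.1558] 0.6035126339833968
L+ [ 0.4646 -0.1046  0.0545] 0.9242845647319933
L- [ 0.4708 -0.203   0.0592] 0.8873919633546374
R+ [ 0.4557  0.2083 -0.0281] 0.4718699538854195
R- [ 0.4523  0.1101 -0.0269] 0.8053466226558075
top Y [ 0.6391 -0.0035  0.058 ]
top R [ 0.6442 -0.0974  0.058 ]
top B [ 0.6441 -0.1943  0.058 ]
top G [0.639  0.0928 0.058 ]
top Y [ 0.6392 -0.0041  0.058 ]
```

```bash
python3 - <<'E'
from fit import *
for z in (.012,.016):
    a=[world('1rack',*p,z) for p in [(20,70),(685,28),(672,340),(58,378)]]; print(np.array(a)[:,:2].ravel(),np.mean(a,0))
    a=[world('2rack',*p,z) for p in [(25,45),(688,65),(658,360),(52,352)]]; print(np.array(a)[:,:2].ravel(),np.mean(a,0))
E
```

```text
[ 0.5162 -0.0392  0.5291 -0.2502  0.4217 -0.2586  0.4078 -0.0455] [ 0.4687 -0.1484  0.012 ]
[0.5121 0.2688 0.5049 0.0559 0.3994 0.0602 0.4033 0.273 ] [0.4549 0.1645 0.012 ]
[ 0.5169 -0.04    0.5296 -0.2487  0.4235 -0.257   0.4097 -0.0462] [ 0.4699 -0.148   0.016 ]
[0.5128 0.2673 0.5057 0.0567 0.4014 0.0609 0.4053 0.2714] [0.4563 0.1641 0.016 ]
```

```bash
python3 - <<'E'
from h import *
p=cv2.imread('pics/scene0.png'); F=4;x0,y0=220,180
c=cv2.resize(p[180:250,220:420],None,fx=F,fy=F,interpolation=cv2.INTER_CUBIC)
q=cv2.imread('pics/side0.png'); d=cv2.resize(q[180:360,230:340],None,fx=F*.8,fy=F*.8,interpolation=cv2.INTER_CUBIC)
L=[(24,34),(24,-12),(0,34),(0,12),(-40,12),(-40,-12)]
for t,s in [((.4646,-.1046,.0575),1),((.4708,-.203,.0575),1),((.4557,.2083,-.03),-1),((.4523,.1101,-.03),-1)]:
    C,S=np.cos(t[2]),np.sin(t[2])
    for m in L:
        x,y=m[0]*1e-3,s*m[1]*1e-3; X=[t[0]+C*x-S*y,t[1]+S*x+C*y,.004]
        u,v=proj('scene',X); cv2.circle(c,(int((u-x0+.5)*F),int((v-y0+.5)*F)),3,(0,255,0),1)
        u,v=proj('side',X); f=F*.8; cv2.circle(d,(int((u-230+.5)*f),int((v-180+.5)*f)),3,(0,255,0),1)
cv2.imwrite('pics/ov1.png',c);cv2.imwrite('pics/ov2.png',d)
E
```

```text
(no output)
```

View pics/ov1.png

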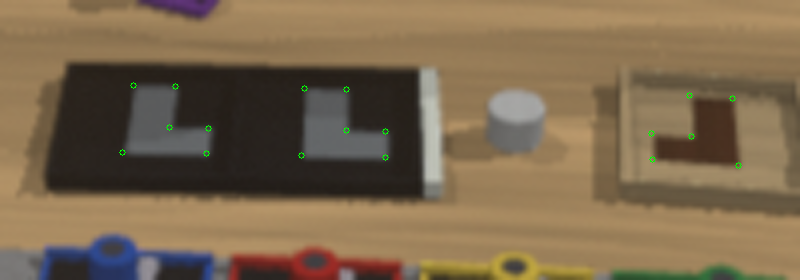

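View pics/ov2.png

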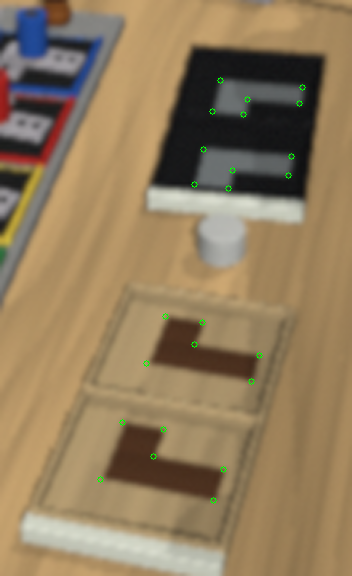

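```bash
cat > pp.py <<'E'
from h import *
K=-np.pi/2; H=.033+.006
def pick_place(b,r,zf=.0045):
    bx,by,ba=b; rx,ry,ra=r
    Rb,Rr=down(ba+K),down(ra+K)
    command_gripper(.05,40)
    movep([bx,by,.12],Rb)
    t=move_l([bx,by,.016+H],Rb,feed=.12,until_force=10); s=sense();print('down',t,s['position'],s['time_s'])
    if t: return False
    command_gripper(0,40); s=sense();print('gap',s['finger_gap'],s['wrist_force'])
    move_l([bx,by,.14],feed=.15); print('gap lifted',sense()['finger_gap'])
    movep([rx,ry,.12],Rr)
    move_l([rx,ry,zf+H+.012],Rr,feed=.15)
    t=move_l([rx,ry,zf+H],Rr,feed=.03,until_force=6); s=sense();print('placed',t,s['position'],s['wrist_force'])
    command_gripper(.042); move_l([rx,ry,.14],feed=.2); print(sense()['time_s'])
    return True
E
python3 - <<'E'
from pp import *
print(pick_place((.6388,-.0038,-.155),(.4649,-.1046,.0575)))
p=[.5,-.11,.24];movep(p,down(-np.pi/2));s=sense()
im,d=camera('wrist'); np.savez('pics/w3.npz',p=im,d=d,pos=s['position'],R=s['tcp_rot'])
cv2.imwrite('pics/w3.png',cv2.resize(im[:250,:,::-1],None,fx=1.42,fy=1.42,interpolation=cv2.INTER_CUBIC))
cv2.imwrite('pics/c3rack.png',cv2.resize(im[150:250,220:400,::-1],None,fx=4,fy=4,interpolation=cv2.INTER_CUBIC))
E
```

```text
down False [ 0.6393 -0.0033  0.0558] 5.4083
gap 0.02079218716019606 [-0.5411  1.3865  5.4512]
gap lifted 0.02100293326390895
placed True [ 0.4652 -0.1047  0.0442] [-1.1887 -0.291   4.6789]
9.3
True
```

View pics/w3.png

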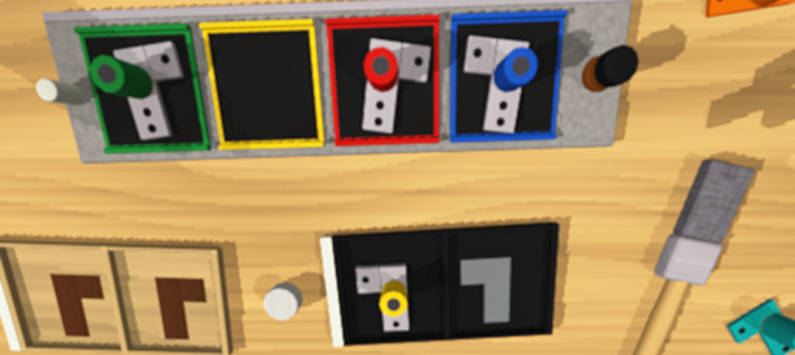

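View pics/c3rack.png

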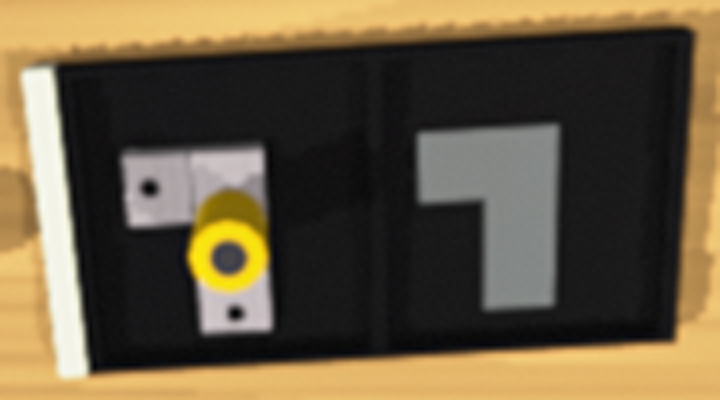

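The yellow bracket lies flat on its grey shape beside the white strip (bush top at crop pixel 230,258), with only a sliver of the paint showing. I'll do the other three the same way.

```bash
python3 - <<'E'
from pp import *
ok=pick_place((.6438,-.1942,-.091),(.4708,-.203,.0575)); print(ok)
if ok: ok=pick_place((.6438,-.0972,-.115),(.4525,.1101,-.030)); print(ok)
if ok: ok=pick_place((.639,.0929,.1304),(.4557,.2083,-.030)); print(ok)
R=down(-np.pi/2)
for i,y in ((5,.13),(4,-.11)):
    movep([.5,y,.24],R);s=sense()
    im,d=camera('wrist'); np.savez(f'pics/w{i}.npz',p=im,d=d,pos=s['position'],R=s['tcp_rot'])
    x0,y0=(165,160) if i==5 else (220,150)
    cv2.imwrite(f'pics/c{i}rack.png',cv2.resize(im[y0:y0+100,x0:x0+180,::-1],None,fx=4,fy=4,interpolation=cv2.INTER_CUBIC))
im,_=camera('side');cv2.imwrite('pics/side9.png',cv2.resize(im[150:370,150:350,::-1],None,fx=2.7,fy=2.7,interpolation=cv2.INTER_CUBIC))
print(sense()['time_s'])
E
```

```text
down False [ 0.6444 -0.1941  0.0558] 11.625
gap 0.021087300404470863 [-0.7665  1.2631  5.6595]
gap lifted 0.020985382800324182
placed True [ 0.4711 -0.2031  0.0442] [-0.7124 -0.058   4.5683]
15.4333
True
down False [ 0.6441 -0.0975  0.0555] 17.2083
gap 0.020994465128146882 [-1.0482  1.5961  6.2725]
gap lifted 0.020953099158444767
placed True [0.4529 0.11   0.0442] [-0.4346 -0.2978  5.624 ]
21.3667
True
down False [0.6392 0.0933 0.0556] 23.0833
gap 0.02100523078453958 [-0.4571  0.1738  6.4503]
gap lifted 0.02097442439773298
placed True [0.4561 0.2083 0.0443] [-0.578  -0.5755  5.275 ]
27.025
True
28.725
```

View pics/c4rack.png

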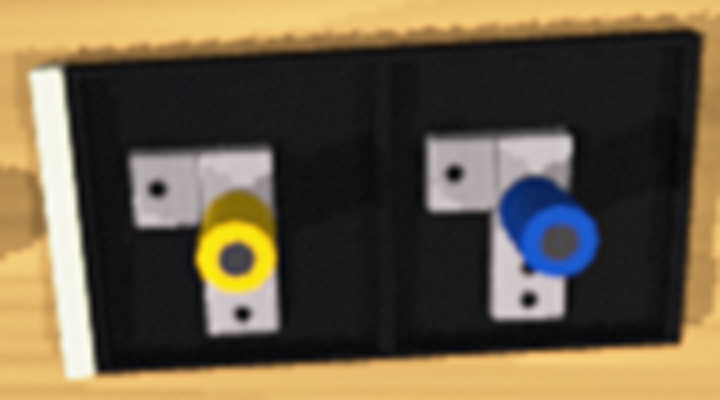

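View pics/c5rack.png

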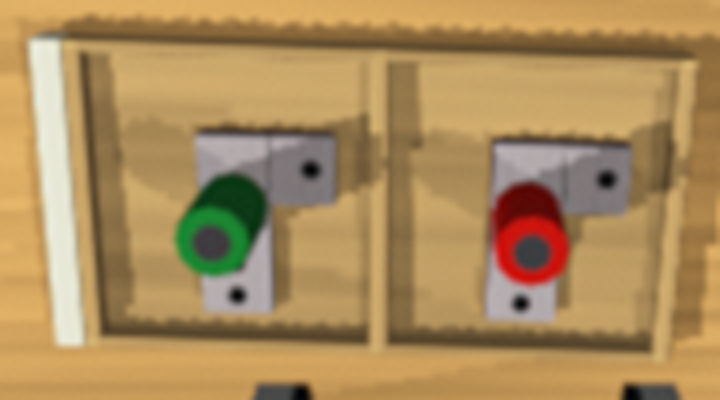

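View pics/side9.png

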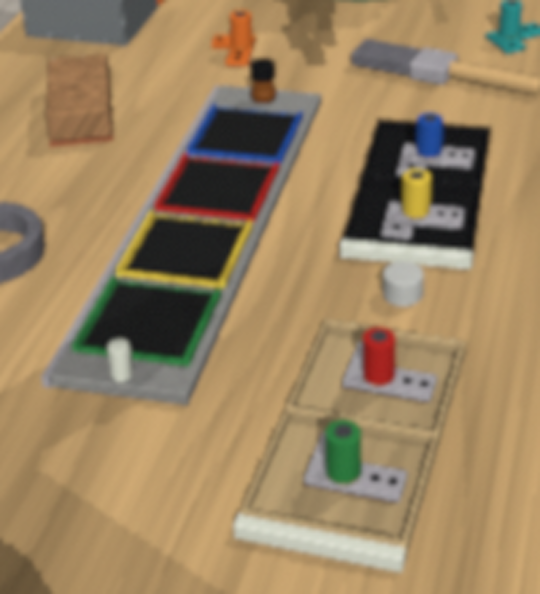

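All four brackets lie flat over their painted shapes. Yellow and green are beside the white strips, blue and red are in the other bays, and the arm is clear.

```bash
python3 -c "
from rig import *
print(finish_job())"
```

```text
the job is handed in; nothing more can be done
None
```

All four brackets are in their racks and released, and the job is handed in at about 29 s on the robot's clock.

- **Black rack (left-hand):** yellow is in the bay beside the white strip and blue is in the other bay.
- **Plywood rack (right-hand):** green is in the bay beside the white strip and red is in the other bay.

The last wrist and side pictures showed every bracket flat, bush up and covering its painted shape, with the cradles empty and the look-alikes untouched. The arm was well clear of everything.

- **Position agreement:** the rack positions I measured with the wrist camera matched the scene and side cameras to about 2 mm, which is the stated calibration accuracy. A first rough reading of the rack corners from the scene camera disagreed by about 14 mm. I dropped it after the painted shapes lined up in all three views.
- **Finger gap:** the fingers closed to about 21 mm on the 24 mm bushes, but they held steady and nothing slipped.

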